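# File the edge of a cover plate on forward strokes

## Robot

A 6-joint arm with a two-finger parallel gripper is mounted at the origin on the work surface. World frame = base frame: x ahead of the robot, y to its left, z up, the work surface at z = 0. Lengths are in m, angles in rad, forces in N, time in s.
With the tool pointing down it reaches from about 0.375 to 0.9 m from the base axis. Payload 3.1 kg.
Tool frame: the origin (TCP) lies midway between the tips of the shut fingers; the grasp point (between the pads) lies 19 mm behind it; x points along the fingers, z is the direction in which the jaws open and shut, and the axes are right-handed (so a half turn about x gives the same grasp; the last joint's range is limited). The gripper opens to 85 mm and grips with 20 to 120 N. Pads are 22 mm wide; open, the fingers measure 114 mm over their backs; the gripper's body (76 mm by 85 mm) begins 54 mm behind the grasp point. The pads swing forward as they close: fully open they stand 13 mm farther back than shut.
Start: joints at [-1.383, 0.527, 1.433, -0, 1.181, -0.178], TCP at [0.224, -0.584, 0.231] pointing down, gripper open.
Joint ranges: [-3.08, 3.08], [-0.75, 2.2], [0.22, 2.44], [-1.43, 4.57], [0, 2.65], [-2.85, 2.85]. Speed limits (rad/s): [2.79, 2.79, 3.14, 3.14, 3.14, 3.14].

## Interface

Orientations are given as a unit quaternion [x, y, z, w].
In Python, from station import telemetry, optics, manip gives the robot as it stands.
- The arm moves only by the tool step_arm, never from a script. Its argument "commands" is a list of rows, each a list of 4 numbers: the shift along the tool's x, y, z in m, then the turn about the tool's x in rad. A call has 1 to 8 rows; each row is the pose to reach, as a shift and turn from the pose measured when the call began, along the tool's axes at that moment; what a row does not reach only later rows make up. A row lasts 1/12 s, in which the tool goes at most 41.7 mm and 7.16 degrees, less where a joint would pass 70% of its speed; a pose out of reach is approached as far as the arm can. A call with a gripper value outside its range is refused whole. "jaw" is the finger opening in m, from 0 to 0.0854, set as the call begins (left out, the last holds). The fingers move at their own pace and stop on an object; "grip_force" is the grip in N (left out, the last holds). Time passes only in rows, so rows that repeat a pose let the fingers close. It gives the time, the measured TCP pose, the force and the opening at its end, in the units of the state.
- telemetry.sense(): the state, without advancing time (a new reading comes with each control period).
- optics.snapshot(name): name is "scene" or "top"; returns the picture (384x512x3 uint8, red, green, blue); there is no depth.
- optics.camera_params(name): a dict with "mtx" (3x3 intrinsics, pixels), "origin" and "attitude" of the camera in the world. Camera axes: x right, y down, z forward; pixel columns grow to the right and rows downward; lengths in m; the calibration is good to about 2 mm. A picture is of the moment at which its call begins. camera_params takes no time and is no camera call.
- manip.sign_off(): hands the job in, once; it reports no verdict.
The state is a dict: "t": time; "q": joint angles; "qd": joint speeds; "tau": joint torques, N m; "tcp_pos": TCP position; "tool_rot": TCP orientation; "force": force on the tool from outside, world axes, zero at the start; "ft_torque": the same for the moment, N m; "finger_gap": opening from 0.0 (shut) to 1.0 (fully open).
Only numpy, scipy, OpenCV 4.12 (cv2) and the standard library are available. Lean on these libraries where they do the work, as an engineer would, in place of code of your own. Each camera call takes 0.05 s, during which the arm holds its last target.

## Task

Draw the file out by its blade from under the low bench riser, lay it on the grey mat and let go, then take it again by its handle only. File the top edge of the plate in the sliding jig with at least three strokes, each pushed straight forward across the edge from the front third of the blade to the rear third while bearing lightly on it; after every stroke, lift the file clear of the plate before going back, so that the jig's carriage is never dragged off its stop. Finally lay the file flat on the mat again, teeth side down as it lay before, and let go; leave the bottle, the beaker and the jar standing where they are.

Things in the scene. Friction and masses are not known exactly. Their poses are not given: they have to be found in the camera images.
- file: flat file, 200 mm, 265 g: black handle, steel blade. Origin under the middle of its length, level with the handle's underside; x points to the tip, z up as it lies. At the start the handle is under the riser and the blade sticks out; pull it straight along its x. It lies on the handle, blade hanging free 8 mm above the bench; centre of mass about 21 mm behind the origin, in the handle
- file_handle: the file's handle (fixed to it, same frame and origin as the file): a box from x = -100 to -10 mm, 26 mm wide (y), 30 mm tall (z 0 to 30 mm)
- file_blade: the file's blade (fixed to it, same frame and origin as the file): flat bar from x = -10 to +100 mm, 24 mm wide (y), 6 mm thick (z 8 to 14 mm); its underside does the filing
- file_tip (a point): middle of the front end of the blade's underside, 100 mm ahead of the file's origin and 8 mm above it (axes as the file's)
- riser: low fixed bench shelf, white board 280 mm (x) by 170 mm (y), underside 50 mm and top 62 mm above the bench, stock up to 100 mm high on its rear half. Origin on the bench below the middle of its open front edge; the board reaches from there to +y, the file sticks out to -y. Two legs 12 mm thick, 134 mm either side of the middle
- mat: grey mat fixed on the bench, 260 mm (its x) by 140 mm (its y), 3 mm thick; origin at the middle of its underside
- jig: filing jig fixed on the bench: base 200 by 120 mm, 24 mm high with its rails. Origin on the bench below the middle of the plate's edge when the carriage is at its stop; x is the forward (pushing) direction, the stop stands on the +x side and is 54 mm high, 54 mm from the origin
- plate_edge (a point): middle of the top edge of the upright aluminium plate clamped in the jig's carriage, 110 mm above the bench; axes as the jig's: the edge runs along y, 100 mm long and 5 mm thick; x is the pushing direction. The jaws are 76 mm high and reach 27 mm before and behind the plate; the carriage is 47 mm high and reaches 43 mm to -x
- carriage (a joint): slide of the jig's carriage: 0 when it rests against its stop (the start), grows up to 0.05 m as it is pulled to the jig's -x. Forward pushes are borne by the stop; to -x only about 0.6 N of friction holds it, so a file dragged back while bearing takes it along
- bottle: closed amber bottle, 56 mm across, 120 mm tall, stands loose; origin under its centre. Bystander
- beaker: open glass beaker, 70 mm across, 85 mm tall, stands loose; origin under its centre. Bystander
- jar: closed white jar, 60 mm across, 65 mm tall, stands loose; origin under its centre. Bystander
Mind the look-alikes: they are no part of the job. What is shaped like the jig but brown or purple is not meant.

How it is judged:
On the way, in this order (a step that is already met when the one before it is completed fails the run):
1. The file is out from under the riser, lies on the mat and is let go (x of file in the frame of mat between -0.13 and 0.13 m and y of file in the frame of mat between -0.07 and 0.07 m and height (world z) of file below 0.01 m and angle between file's own z axis and vertical below 0.15 rad and linear speed of file below 0.02 m/s and contact force between the fingers and file below 0.05 N), for 0.2 s.
2. First stroke begins, held by the handle only: the front third of the blade (tip up to 40 mm past the edge) bears on the plate's top edge (contact force between the fingers and file_blade below 0.3 N and contact force between file_blade and carriage above 0.5 N and contact force between the fingers and file_handle above 1 N and y of file_tip in the frame of plate_edge between -0.05 and 0.05 m and angle between the x axis of file and the x axis of jig, either way round below 0.35 rad and x of file_tip in the frame of plate_edge between 0.002 and 0.04 m), for 0.04 s.
3. First stroke is pushed through: the rear third of the blade (tip over 72 mm past the edge) bears on the edge (contact force between the fingers and file_blade below 0.3 N and contact force between file_blade and carriage above 0.5 N and contact force between the fingers and file_handle above 1 N and y of file_tip in the frame of plate_edge between -0.05 and 0.05 m and angle between the x axis of file and the x axis of jig, either way round below 0.35 rad and x of file_tip in the frame of plate_edge above 0.072 m), for 0.04 s.
4. First stroke ends: the file is lifted clear of the plate before it goes back (contact force between file_blade and carriage below 0.05 N and x of file_tip in the frame of plate_edge above 0.045 m and z of file_tip in the frame of plate_edge above 0.005 m), for 0.06 s.
5. Second stroke begins, held by the handle only: the front third of the blade (tip up to 40 mm past the edge) bears on the plate's top edge (all of step 2), for 0.04 s.
6. Second stroke is pushed through: the rear third of the blade (tip over 72 mm past the edge) bears on the edge (all of step 3), for 0.04 s.
7. Second stroke ends: the file is lifted clear of the plate before it goes back (all of step 4), for 0.06 s.
8. Third stroke begins, held by the handle only: the front third of the blade (tip up to 40 mm past the edge) bears on the plate's top edge (all of step 5), for 0.04 s.
9. Third stroke is pushed through: the rear third of the blade (tip over 72 mm past the edge) bears on the edge (all of step 6), for 0.04 s.
10. Third stroke ends: the file is lifted clear of the plate before it goes back (all of step 7), for 0.06 s.
At the end, for the whole second after the job is handed in: after three full forward strokes with lifted returns, the file lies still on the mat, right way up within 0.15 rad, its middle over the mat, let go, and the carriage is within 10 mm of its stop (all of step 1 and value of joint carriage below 0.01 m); the robot touches nothing.
It fails at once if the carriage is dragged more than 10 mm off its stop (value of joint carriage above 0.01 m).
It fails at once if the bottle is shifted more than 30 mm or tipped (distance of bottle from where it was at the start of the episode above 0.03 m or angle between bottle's own z axis and vertical above 0.4 rad).
It fails at once if the beaker is shifted more than 30 mm or tipped (distance of beaker from where it was at the start of the episode above 0.03 m or angle between beaker's own z axis and vertical above 0.4 rad).
It fails at once if the jar is shifted more than 30 mm or tipped (distance of jar from where it was at the start of the episode above 0.03 m or angle between jar's own z axis and vertical above 0.4 rad).
It also fails if it takes over 72 s, if anything falls off the work surface, if the arm or the gripper's body presses on something with over 40 N, if the wrist force passes 120 N, or if a joint passes its speed limit or range.

## Working session

There is one attempt and no reset: what is moved stays moved. The work goes in short steps, Python scripts to look and compute and a tool call to move; the robot and the scene stay as the last step left them, time stands still between calls to the robot, and variables do not carry over. Pictures are saved under pics/ and viewed, and the job is handed in when it is done.

Besides the shell and the picture viewer there is one more tool, called after "Call:" by a JSON object that holds its "fn" and its "kwargs", one argument or row to a line. step_arm: Moves the arm, as the interface text tells. Its arguments: {"type":"object","properties":{"commands":{"type":"array","items":{"type":"array","items":{"type":"number"}}},"jaw":{"type":"number"},"grip_force":{"type":"number"}},"required":["commands"]}

```bash
mkdir -p pics; ls; python3 - <<'E'
from station import telemetry, optics
import cv2
s=telemetry.sense(); print({k:(v if not hasattr(v,'round') else v) for k,v in s.items()})
for n in("scene","top"):
    im=optics.snapshot(n); cv2.imwrite(f"pics/{n}0.png",im[:,:,::-1]); p=optics.camera_params(n); print(n,p)
E
```

```text
pics
{'t': 0.0, 'q': array([-1.38352688e+00,  5.28497964e-01,  1.43393088e+00, -1.96756019e-05,
        1.18139941e+00, -1.78486019e-01]), 'qd': array([ 3.78063103e-04,  2.89492431e-04,  7.51321142e-04,  4.40901326e-04,
       -9.56240595e-05, -3.07885470e-04]), 'tau': array([ 1.99634233e-03, -4.42337751e+01, -1.78025419e+01,  3.32165553e-05,
        8.50133831e-03,  2.88276760e-05]), 'tcp_pos': array([ 0.22342602, -0.58291428,  0.230305  ]), 'tool_rot': array([ 0.40128162,  0.58315926, -0.40017787,  0.5820275 ]), 'force': array([ 0.0712039 , -0.54220876,  0.44073446]), 'ft_torque': array([ 0.00756883,  0.0252832 , -0.02451074]), 'finger_gap': 0.9991564581292397}
scene {'mtx': array([[391.62468691,   0.        , 253.10074424],
       [  0.        , 391.62468691, 200.66782374],
       [  0.        ,   0.        ,   1.        ]]), 'origin': array([1.02427971, 0.47100946, 1.11879307]), 'attitude': array([ 0.30967731,  0.89965534, -0.2931867 , -0.09360443])}
top {'mtx': array([[373.18373651,   0.        , 254.52865251],
       [  0.        , 373.18373651, 195.89633974],
       [  0.        ,   0.        ,   1.        ]]), 'origin': array([ 0.38153003, -0.12668484,  1.25827665]), 'attitude': array([-0.70263106,  0.70670077, -0.06031456,  0.05697163])}
```

View pics/scene0.png

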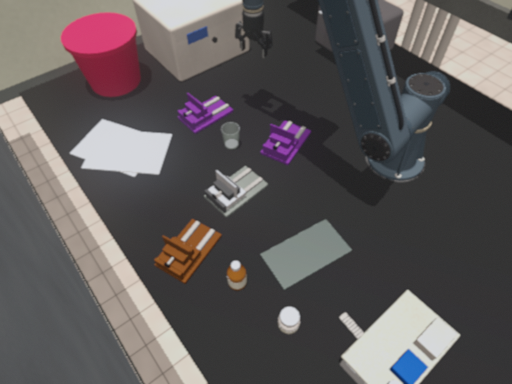

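View pics/top0.png

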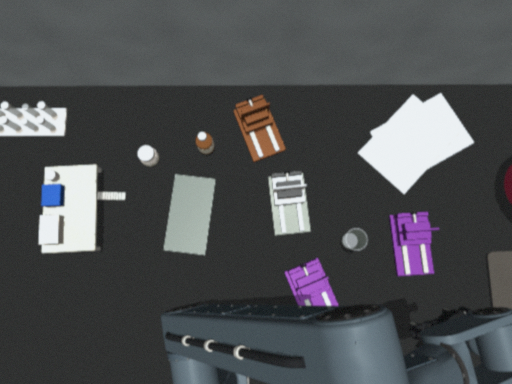

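```bash
cat > h.py <<'E'
import numpy as np, cv2
from scipy.spatial.transform import Rotation as R
from station import optics, telemetry
def ray(n,uv):
    p=optics.camera_params(n); d=np.linalg.inv(p['mtx'])@np.array([uv[0],uv[1],1.])
    return np.array(p['origin']),R.from_quat(p['attitude']).apply(d)
def px(n,uv,z):
    o,d=ray(n,uv); return o+d*(z-o[2])/d[2]
def proj(n,P):
    p=optics.camera_params(n); c=R.from_quat(p['attitude']).inv().apply(np.asarray(P,float)-p['origin']); c=c@p['mtx'].T
    return c[...,:2]/c[...,2:]
def tri(a,b):
    (o1,d1),(o2,d2)=ray("scene",a),ray("top",b)
    d1/=np.linalg.norm(d1);d2/=np.linalg.norm(d2)
    t=np.linalg.lstsq(np.c_[d1,-d2],o2-o1,rcond=None)[0]
    A=o1+d1*t[0];B=o2+d2*t[1]; return (A+B)/2,np.linalg.norm(A-B)
E
python3 - <<'E'
import cv2,numpy as np
from h import *
t=cv2.imread('pics/top0.png'); s=cv2.imread('pics/scene0.png')
def crop(im,x,y,w,h,k,name): cv2.imwrite(f'pics/{name}.png',cv2.resize(im[y:y+h,x:x+w],None,fx=k,fy=k,interpolation=cv2.INTER_CUBIC))
crop(t,255,160,75,85,7,'c_jig_top'); crop(s,190,155,90,65,8,'c_jig_scene'); crop(t,30,140,110,120,5,'c_ris_top'); crop(s,320,280,150,104,5,'c_ris_scene')
# mat
g=cv2.cvtColor(t,cv2.COLOR_BGR2HSV)
print(t[215,190],t[196,112],t[205,290])
m=cv2.inRange(t.astype(int).astype(np.uint8),(120,130,115),(165,175,165)); 
n,l,st,c=cv2.connectedComponentsWithStats(m)
for i in range(1,n):
    if st[i,4]>100:
        cs,_=cv2.findContours((l==i).astype(np.uint8),0,2); r=cv2.minAreaRect(cs[0]); b=cv2.boxPoints(r)
        print(st[i],r,[px('top',q,0.003)[:2].round(4).tolist() for q in b], px('top',r[0],0.003).round(4))
E
```

```text
[169 177 165] [227 232 229] [173 183 174]
[164 174  51  81 709] ((189.05833435058594, 214.15362548828125), (41.02166748046875, 77.86136627197266), 8.259438514709473) [[0.4119, 0.1718], [0.6745, 0.1423], [0.653, 0.0023], [0.3918, 0.0365]] [0.5305 0.0884 0.003 ]
[343 233  15  16 123] ((349.5, 240.00001525878906), (14.310833930969238, 13.86362075805664), 26.56505012512207) [[0.4307, -0.4181], [0.4719, -0.4407], [0.4503, -0.4827], [0.4092, -0.4598]] [ 0.4405 -0.4503  0.003 ]
[350 327  22  51 557] ((360.1399230957031, 351.9728698730469), (50.98920822143555, 16.753597259521484), 79.04593658447266) [[0.157, -0.4288], [0.1664, -0.4824], [0.0147, -0.5048], [0.0056, -0.4523]] [ 0.0851 -0.4672  0.003 ]
[500 328  12  36 137] ((506.0882873535156, 345.35296630859375), (36.1378059387207, 5.820854663848877), 75.96376037597656) [[0.1536, -0.9193], [0.1578, -0.9381], [0.0509, -0.9535], [0.0468, -0.935]] [ 0.1019 -0.9365  0.003 ]
[188 360  10  24 148] ((191.98463439941406, 371.61944580078125), (23.77719497680664, 7.536260604858398), 83.2901611328125) [[0.0641, 0.0847], [0.0666, 0.0611], [-0.0036, 0.0509], [-0.006, 0.0743]] [0.0301 0.0677 0.003 ]
```

View pics/c_jig_top.png

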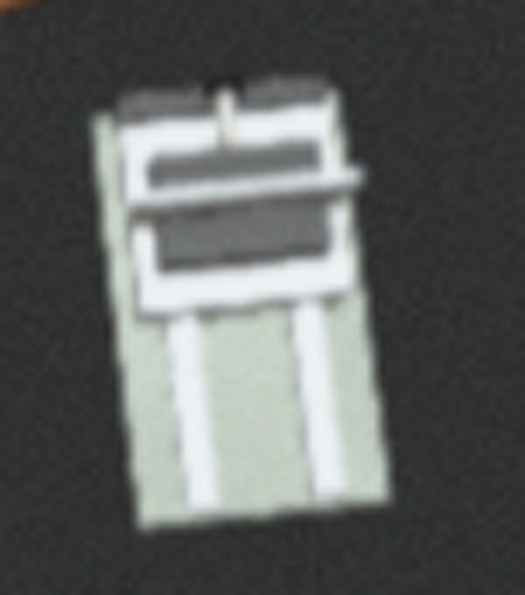

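View pics/c_jig_scene.png

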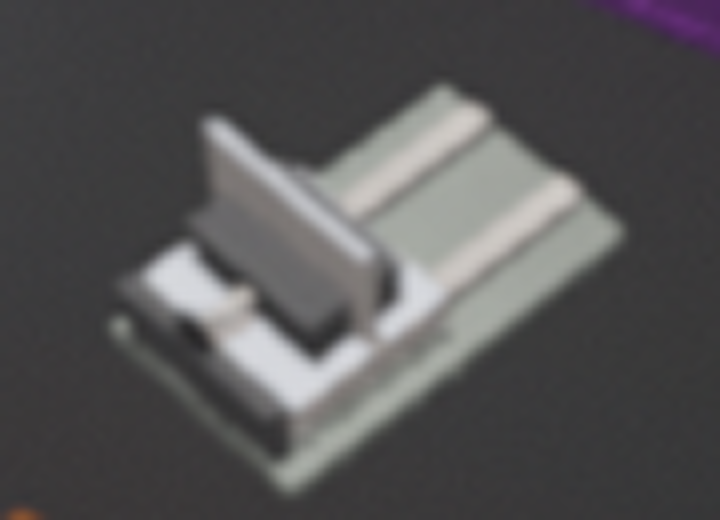

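View pics/c_ris_top.png

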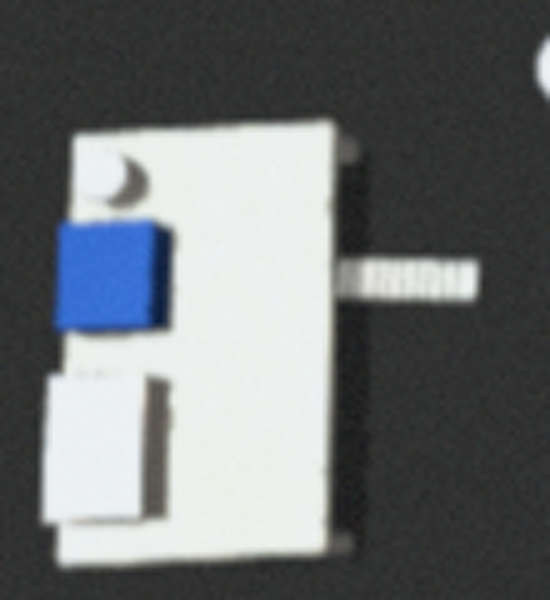

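View pics/c_ris_scene.png

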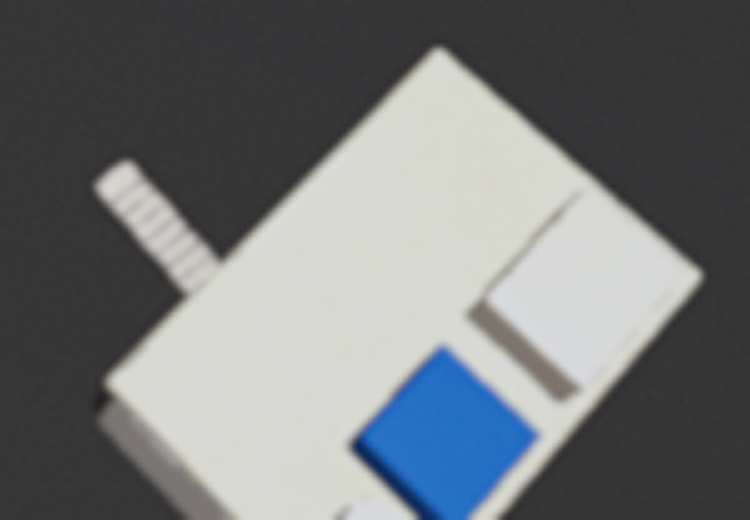

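```bash
python3 - <<'E'
from h import *
t=cv2.imread('pics/top0.png')
f=lambda v:np.round(v,4).tolist()
# plate edge ends
L_t,R_t=(255+131/7,160+207/7),(255+363/7,160+177/7)
L_s,R_s=(190+372/8,155+255/8),(190+212/8,155+122/8)
for a,b in((L_s,L_t),(R_s,R_t)): P,e=tri(a,b);print('tri',f(P),e)
a,b=px('top',L_t,.11),px('top',R_t,.11);print('top',f(a),f(b),f((a+b)/2),np.linalg.norm(a-b))
a2,b2=px('scene',L_s,.11),px('scene',R_s,.11);print('scene',f(a2),f(b2),f((a2+b2)/2),np.linalg.norm(a2-b2))
# jig base rear corners, rails (z~0.01?)
for q in((138,530),(392,500),(95,112),(338,90)): print('base',f(px('top',(255+q[0]/7,160+q[1]/7),.012)))
v=b-a; print('plate normal yaw deg',np.degrees(np.arctan2(v[1],v[0]))+90)
# file tip: crop5 offset 30,140
for q in((478,260),(478,300),(345,258),(345,300)): print('blade',f(px('top',(30+q[0]/5,140+q[1]/5),.014)))
for q in((333,122),(328,553)): print('riser edge',f(px('top',(30+q[0]/5,140+q[1]/5),.062)))
for q in((96,185),(132,160),(190,292),(217,268)): print('blade sc',f(px('scene',(320+q[0]/5,280+q[1]/5),.014)))
# mat
m=cv2.inRange(t,(110,120,105),(205,212,200)); n,l,st,c=cv2.connectedComponentsWithStats(m); i=l[215,190]
cs,_=cv2.findContours((l==i).astype(np.uint8),0,2); r=cv2.minAreaRect(max(cs,key=cv2.contourArea)); print(r,f(px('top',r[0],.003)))
print([f(px('top',q,.003)[:2]) for q in cv2.boxPoints(r)])
for n,q,z in(('jar',(148,153),.065),('bottle',(203,137),.12),('beaker',(353,239),.08)): print(n,f(px('top',q,z)))
s=telemetry.sense(); print(R.from_quat(s['tool_rot']).as_matrix().round(4))
E
```

```text
tri [0.5949, -0.1935, 0.1054] 0.0009913855610036836
tri [0.6066, -0.2966, 0.1035] 0.004040912298649759
top [0.5937, -0.1929, 0.11] [0.6068, -0.2971, 0.11] [0.6003, -0.245, 0.11] 0.10500577815249656
scene [0.5972, -0.1909, 0.11] [0.6081, -0.2899, 0.11] [0.6027, -0.2404, 0.11] 0.09967216957603114
base [0.4557, -0.1996, 0.012]
base [0.4692, -0.3208, 0.012]
base [0.6591, -0.1817, 0.012]
base [0.6695, -0.3007, 0.012]
plate normal yaw deg 7.173795723410976
blade [0.6058, 0.3027, 0.014]
blade [0.5784, 0.3013, 0.014]
blade [0.6076, 0.3926, 0.014]
blade [0.5789, 0.3908, 0.014]
riser edge [0.6899, 0.3861, 0.062]
riser edge [0.4091, 0.3714, 0.062]
blade sc [0.6051, 0.3077, 0.014]
blade sc [0.5784, 0.31, 0.014]
blade sc [0.6071, 0.3824, 0.014]
blade sc [0.5856, 0.3825, 0.014]
((189.1199951171875, 214.16000366210938), (41.577877044677734, 77.78175354003906), 8.130102157592773) [0.5305, 0.0882, 0.003]
[[0.412, 0.1722], [0.6743, 0.1434], [0.6529, 0.0015], [0.3918, 0.035]]
jar [0.727, 0.2179, 0.065]
bottle [0.7628, 0.0298, 0.12]
beaker [0.4399, -0.4416, 0.08]
[[-4.000e-04  9.339e-01  3.576e-01]
 [ 2.000e-03  3.576e-01 -9.339e-01]
 [-1.000e+00  4.000e-04 -2.000e-03]]
```

Candidates for the jig in the top view: grey (290,203), brown (260,128), purple (413,244) and purple (313,285). I choose the grey one, and its crop shows the stop on the far +x side. The file is the only ribbed steel bar coming out from the riser, at (112,196). The mat is at (189,214).

```bash
cat >> h.py <<'E'
def go(x,y,z,yawz=None):
    """tool-frame row to world target; yawz = world angle (deg) of tool z"""
    s=telemetry.sense(); M=R.from_quat(s['tool_rot']); d=M.inv().apply(np.array([x,y,z])-s['tcp_pos'])
    zz=M.as_matrix()[:,2]; cur=np.degrees(np.arctan2(zz[1],zz[0]))
    tr=0 if yawz is None else -np.radians((yawz-cur+180)%360-180)
    print('t',round(s['t'],2),'tcp',s['tcp_pos'].round(4),'yawz',round(cur,2),'F',np.round(s['force'],1),'gap',round(s['finger_gap']*85.4,1),'q6',round(s['q'][5],2))
    print('row',d.round(4).tolist(),round(tr,4),'dist rows',round(max(np.linalg.norm(d)/.0417,abs(np.degrees(tr))/7.16),1))
E
python3 - <<'E'
from h import *
go(.5925,.338,.15,0)
t=cv2.imread('pics/top0.png')
m=(t[:,:,0]>150).astype(np.uint8); m[:, :100]=0; m[:,130:]=0; m[:185]=0;m[208:]=0
ys,xs=np.nonzero(m); pts=np.array([px('top',q,.014)[:2] for q in zip(xs,ys)]); c=pts.mean(0); u=np.linalg.svd(pts-c)[2][0]; print(c,u,len(xs),xs.min(),xs.max(),ys.min(),ys.max())
E
```

```text
t 0.1 tcp [ 0.2235 -0.583   0.2304] yawz -69.04 F [-0.2  0.3  0.6] gap 85.7 q6 -0.18
row [0.0821, 0.674, -0.7279] -1.2051 dist rows 23.9
[0.59420615 0.34453228] [-0.02654479 -0.99964763] 183 101 124 192 199
```

Call:
{"fn": "step_arm", "kwargs": {
  "commands": [
    [0.0, 0.674, -0.728, -1.2],
    [0.0, 0.674, -0.728, -1.2],
    [0.0, 0.674, -0.728, -1.2],
    [0.0, 0.674, -0.728, -1.2],
    [0.0, 0.674, -0.728, -1.2],
    [0.0, 0.674, -0.728, -1.2],
    [0.0, 0.674, -0.728, -1.2],
    [0.0, 0.674, -0.728, -1.2]
  ],
  "jaw": 0.0854,
  "grip_force": 80
}}

```text
t: 0.77
tcp_pos: [0.3475, -0.2721, 0.2314]
tool_rot: [0.071, 0.704, -0.07, 0.703]
force: [1.1, 0.1, 0.8]
finger_gap: 1.002
```

```bash
python3 -c "
from h import *
go(.594,.338,.15,-1.5)"
```

```text
t 0.77 tcp [ 0.3475 -0.2721  0.2314] yawz -11.44 F [1.1 0.1 0.8] gap 85.6 q6 -0.72
row [0.0827, 0.6466, 0.1206] -0.1735 dist rows 15.9
```

Call:
{"fn": "step_arm", "kwargs": {
  "commands": [
    [0.0, 0.646, 0.12, -0.17],
    [0.0, 0.646, 0.12, -0.17],
    [0.0, 0.646, 0.12, -0.17],
    [0.0, 0.646, 0.12, -0.17],
    [0.0, 0.646, 0.12, -0.17],
    [0.0, 0.646, 0.12, -0.17],
    [0.0, 0.646, 0.12, -0.17],
    [0.0, 0.646, 0.12, -0.17]
  ]
}}

```text
t: 1.43
tcp_pos: [0.4719, 0.0373, 0.232]
tool_rot: [0.011, 0.707, -0.01, 0.707]
force: [-0.1, -0.4, -1.0]
finger_gap: 0.996
```

```bash
python3 -c "
from h import *
go(.594,.338,.10,-1.5)"
```

```text
t 1.43 tcp [0.4719 0.0373 0.232 ] yawz -1.68 F [-0.1 -0.4 -1. ] gap 85.1 q6 -0.13
row [0.1326, 0.3039, 0.1134] -0.0032 dist rows 8.4
```

Call:
{"fn": "step_arm", "kwargs": {
  "commands": [
    [0.05, 0.304, 0.1134, 0.0],
    [0.05, 0.304, 0.1134, 0.0],
    [0.05, 0.304, 0.1134, 0.0],
    [0.05, 0.304, 0.1134, 0.0],
    [0.1, 0.304, 0.1134, 0.0],
    [0.13, 0.304, 0.1134, 0.0],
    [0.13, 0.304, 0.1134, 0.0],
    [0.13, 0.304, 0.1134, 0.0]
  ]
}}

```text
t: 2.1
tcp_pos: [0.5859, 0.3197, 0.1163]
tool_rot: [0.011, 0.707, -0.01, 0.707]
force: [0.7, -0.6, 0.8]
finger_gap: 1.001
```

```bash
python3 -c "
from h import *
for n in('top','scene'):
  cv2.imwrite(f'pics/{n}1.png',cv2.resize(optics.snapshot(n)[:,:,::-1],(800,600),interpolation=2))
go(.594,.338,.004,-1.5)"
```

```text
t 2.2 tcp [0.5839 0.3214 0.1112] yawz -1.45 F [-1.5 -1.5 -0.5] gap 85.3 q6 0.36
row [0.1071, 0.0168, 0.0106] 0.001 dist rows 2.6
```

View pics/scene1.png

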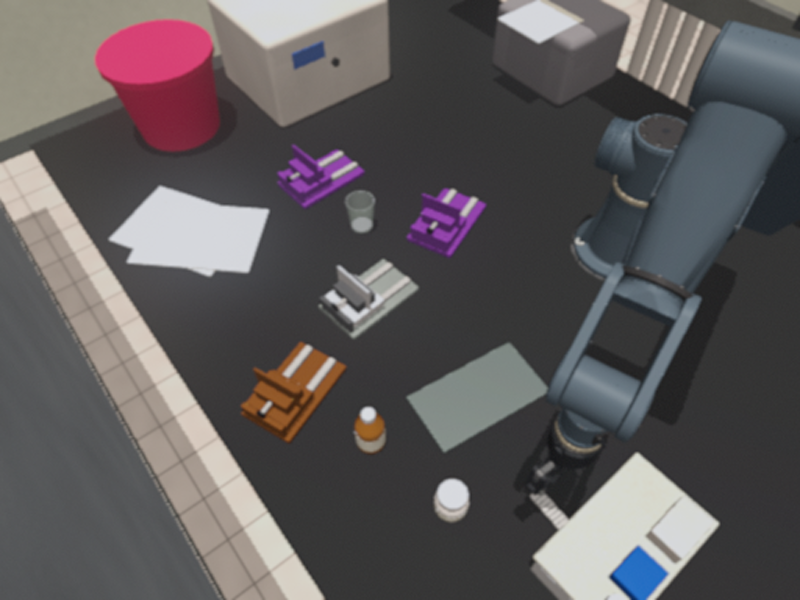

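The gripper hangs over the protruding blade near (540,490), and nothing is in its way on the descent.

Call:
{"fn": "step_arm", "kwargs": {
  "commands": [
    [0.03, 0.017, 0.0105, 0.0],
    [0.06, 0.017, 0.0105, 0.0],
    [0.08, 0.017, 0.0105, 0.0],
    [0.095, 0.017, 0.0105, 0.0],
    [0.103, 0.017, 0.0105, 0.0],
    [0.107, 0.017, 0.0105, 0.0],
    [0.107, 0.017, 0.0105, 0.0]
  ]
}}

```text
t: 2.78
tcp_pos: [0.594, 0.3377, 0.0042]
tool_rot: [0.009, 0.71, -0.009, 0.704]
force: [0.8, 0.2, -0.8]
finger_gap: 0.997
```

```bash
python3 -c "
from h import *
go(.594,.338,.004,-1.5)"
```

```text
t 2.78 tcp [0.594  0.3377 0.0042] yawz -1.48 F [ 0.8  0.2 -0.8] gap 85.2 q6 0.37
row [0.0002, 0.0003, -0.0] 0.0003 dist rows 0.0
```

Call:
{"fn": "step_arm", "kwargs": {
  "commands": [
    [0, 0, 0, 0],
    [0, 0, 0, 0],
    [0, 0, 0, 0],
    [0, 0, 0, 0],
    [0, 0, 0, 0],
    [0, 0, 0, 0],
    [0, 0, 0, 0],
    [0, 0, 0, 0]
  ],
  "jaw": 0.0,
  "grip_force": 80
}}

```text
t: 3.45
tcp_pos: [0.5945, 0.3378, 0.0046]
tool_rot: [0.009, 0.71, -0.009, 0.704]
force: [0.7, 0.1, 2.1]
finger_gap: 0.248
```

```bash
python3 -c "
from h import *
go(.594,.138,.004,-1.5)"
```

```text
t 3.45 tcp [0.5945 0.3378 0.0046] yawz -1.49 F [0.7 0.1 2.1] gap 21.2 q6 0.38
row [0.0004, -0.1997, 0.0047] 0.0002 dist rows 4.8
```

Call:
{"fn": "step_arm", "kwargs": {
  "commands": [
    [0, -0.01, 0, 0],
    [0, -0.025, 0, 0],
    [0, -0.045, 0.001, 0],
    [0, -0.065, 0.001, 0],
    [0, -0.085, 0.002, 0],
    [0, -0.11, 0.003, 0],
    [0, -0.13, 0.003, 0],
    [0, -0.145, 0.003, 0]
  ]
}}

```text
t: 4.12
tcp_pos: [0.5932, 0.1902, 0.0045]
tool_rot: [0.01, 0.71, -0.01, 0.704]
force: [1.5, 2.9, 0.9]
finger_gap: 0.25
```

```bash
python3 -c "
from h import *
for n in('top','scene'):
  cv2.imwrite(f'pics/{n}2.png',cv2.resize(optics.snapshot(n)[:,:,::-1],(800,600),interpolation=2))
go(.594,.190,.004,-1.5)"
```

```text
t 4.22 tcp [0.5932 0.1889 0.0045] yawz -1.64 F [-0.5 -3.5  2.7] gap 20.8 q6 0.16
row [0.0005, 0.0012, 0.0008] -0.0024 dist rows 0.0
```

View pics/scene2.png

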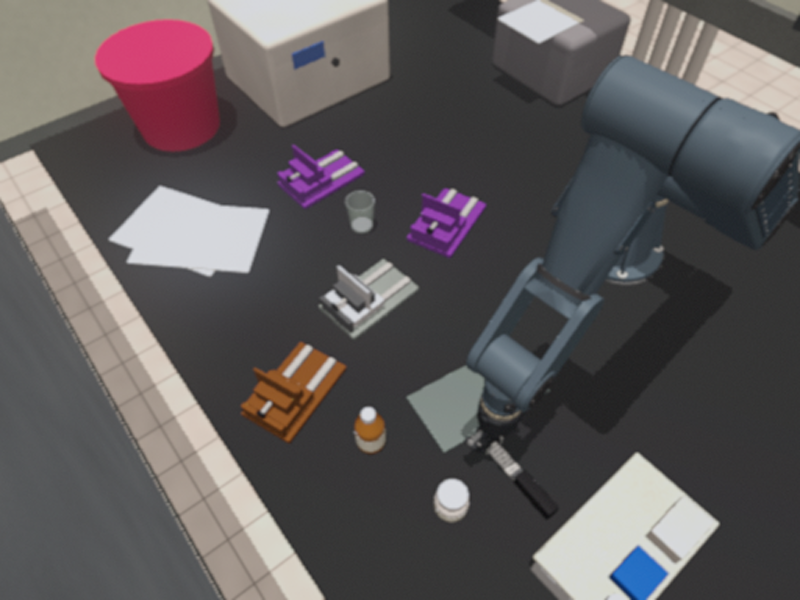

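View pics/top2.png

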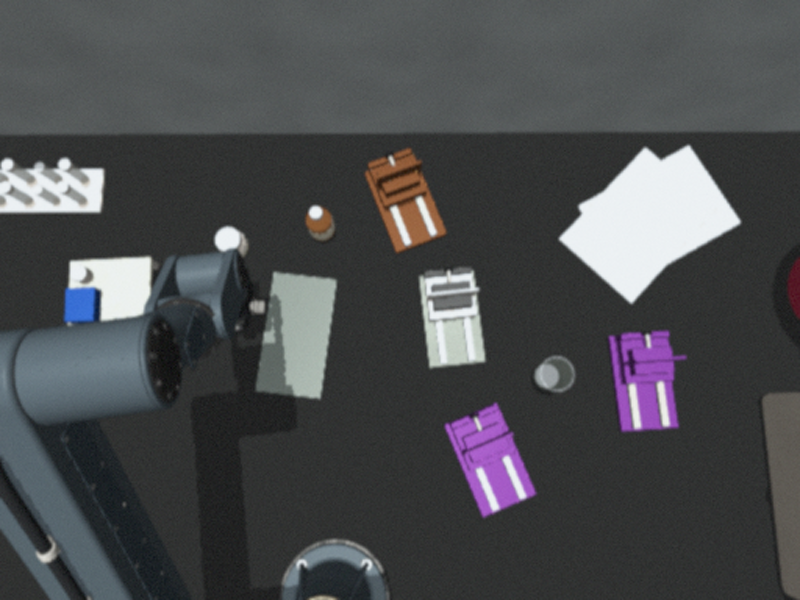

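The file is out. Its handle, at about (535,490) in the scene view, is clear of the riser. Next I lift it, turn it to the jig heading, and carry it over the mat.

Call:
{"fn": "step_arm", "kwargs": {
  "commands": [
    [-0.01, -0.005, 0, 0],
    [-0.025, -0.01, 0, 0],
    [-0.04, -0.02, 0, -0.08],
    [-0.045, -0.03, 0, -0.2],
    [-0.05, -0.045, 0, -0.32],
    [-0.05, -0.06, 0, -0.44],
    [-0.05, -0.075, 0, -0.56],
    [-0.05, -0.09, 0.002, -0.68]
  ]
}}

```text
t: 4.88
tcp_pos: [0.5927, 0.099, 0.0558]
tool_rot: [-0.228, 0.672, 0.23, 0.666]
force: [-0.5, -0.0, -2.9]
finger_gap: 0.247
```

```bash
python3 -c "
from h import *
cv2.imwrite(f'pics/scene3.png',cv2.resize(optics.snapshot('scene')[150:,200:,::-1],(800,600),interpolation=2))
go(.596,.097,.04,96.5)"
```

```text
t 4.93 tcp [0.5934 0.0959 0.0557] yawz 38.0 F [ 0.4 -2.1 -2.2] gap 21.3 q6 -0.68
row [0.0156, -0.0007, 0.0029] -1.021 dist rows 8.2
```

View pics/scene3.png

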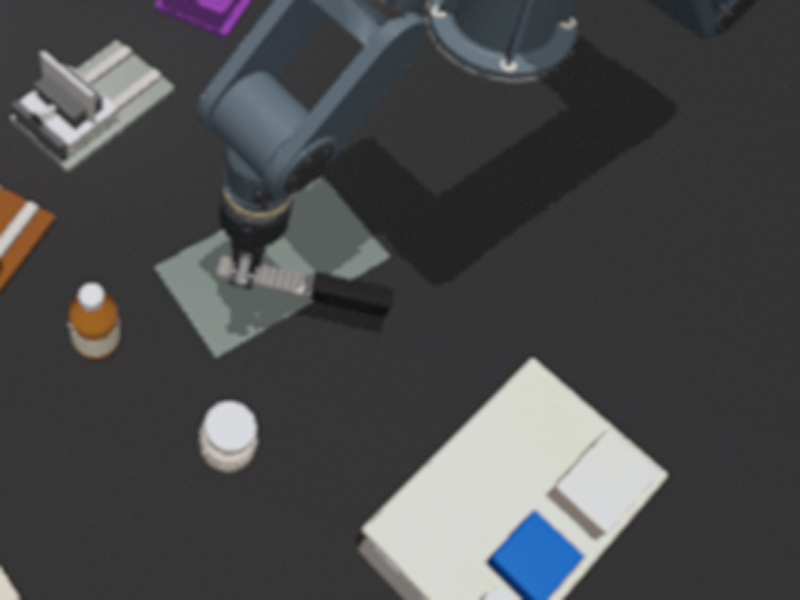

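The file is held roughly level in mid-air, with the handle at about (350,295). I keep turning.

Call:
{"fn": "step_arm", "kwargs": {
  "commands": [
    [0, 0, 0.003, -0.12],
    [0, 0, 0.003, -0.24],
    [0, 0, 0.003, -0.36],
    [0, 0, 0.003, -0.48],
    [0.005, 0, 0.003, -0.6],
    [0.01, 0, 0.003, -0.72],
    [0.012, 0, 0.003, -0.84],
    [0.015, 0, 0.003, -0.96]
  ]
}}

```text
t: 5.6
tcp_pos: [0.596, 0.0985, 0.0415]
tool_rot: [-0.513, 0.488, 0.516, 0.482]
force: [0.1, 0.4, -3.1]
finger_gap: 0.248
```

```bash
python3 -c "
from h import *
go(.596,.097,.0085,96.5)"
```

```text
t 5.6 tcp [0.596  0.0985 0.0415] yawz 93.39 F [ 0.1  0.4 -3.1] gap 21.2 q6 -1.65
row [0.033, -0.0002, -0.0014] -0.0544 dist rows 0.8
```

Call:
{"fn": "step_arm", "kwargs": {
  "commands": [
    [0.005, 0, -0.001, -0.054],
    [0.012, 0, -0.001, -0.054],
    [0.02, 0, -0.001, -0.054],
    [0.026, 0, -0.001, -0.054],
    [0.03, 0, -0.001, -0.054],
    [0.033, 0, -0.001, -0.054],
    [0.033, 0, -0.001, -0.054]
  ]
}}

```text
t: 6.18
tcp_pos: [0.5955, 0.0975, 0.008]
tool_rot: [-0.526, 0.474, 0.529, 0.468]
force: [-0.7, 0.2, 0.3]
finger_gap: 0.247
```

```bash
python3 -c "
from h import *
for n,c in(('scene',np.s_[150:,200:]),('top',np.s_[130:290,130:350])): cv2.imwrite(f'pics/{n}4.png',cv2.resize(optics.snapshot(n)[c][:,:,::-1],(780,570),interpolation=2))
go(.596,.097,.0075,96.5)"
```

```text
t 6.28 tcp [0.5955 0.0975 0.0085] yawz 96.45 F [-0.5  1.  -1.9] gap 21.3 q6 -1.7
row [0.001, -0.0005, -0.0005] -0.0009 dist rows 0.0
```

View pics/scene4.png

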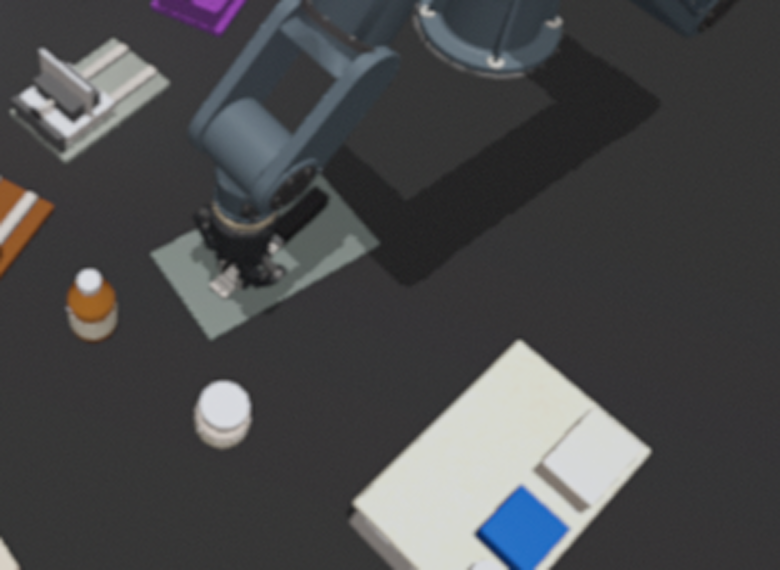

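The file is over the mat with its tip at (220,285). I lower it 1 mm and release.

Call:
{"fn": "step_arm", "kwargs": {
  "commands": [
    [0.001, 0, 0, 0],
    [0.0015, 0, 0, 0]
  ]
}}

```text
t: 6.45
tcp_pos: [0.5956, 0.0975, 0.0074]
tool_rot: [-0.526, 0.474, 0.529, 0.468]
force: [0.1, -0.3, 1.3]
finger_gap: 0.254
```

Call:
{"fn": "step_arm", "kwargs": {
  "commands": [
    [0, 0, 0, 0],
    [0, 0, 0, 0],
    [0, 0, 0, 0],
    [0, 0, 0, 0],
    [0, 0, 0, 0],
    [0, 0, 0, 0],
    [0, 0, 0, 0],
    [0, 0, 0, 0]
  ],
  "jaw": 0.0854
}}

```text
t: 7.12
tcp_pos: [0.5957, 0.0975, 0.0074]
tool_rot: [-0.526, 0.474, 0.529, 0.468]
force: [0.8, -0.2, 0.1]
finger_gap: 1.002
```

Call:
{"fn": "step_arm", "kwargs": {
  "commands": [
    [-0.02, 0, 0, 0],
    [-0.05, 0, 0, 0],
    [-0.09, 0, 0, 0],
    [-0.13, 0, 0, 0],
    [-0.15, 0.03, 0, 0],
    [-0.15, 0.07, 0, 0],
    [-0.15, 0.1, 0, 0],
    [-0.15, 0.12, 0, 0]
  ]
}}

```text
t: 7.78
tcp_pos: [0.4736, 0.0846, 0.1589]
tool_rot: [-0.525, 0.474, 0.529, 0.468]
force: [-0.8, -0.5, -0.8]
finger_gap: 0.997
```

```bash
python3 -c "
from h import *
for n,c in(('scene',np.s_[150:,200:]),('top',np.s_[130:290,130:350])): cv2.imwrite(f'pics/{n}5.png',cv2.resize(optics.snapshot(n)[c][:,:,::-1],(780,570),interpolation=2))
go(.596,.097,.15,96.5)"
```

```text
t 7.88 tcp [0.4727 0.0847 0.1584] yawz 96.44 F [-0.6  0.8 -0.5] gap 85.6 q6 -1.73
row [0.0067, -0.124, -0.0016] -0.001 dist rows 3.0
```

View pics/scene5.png

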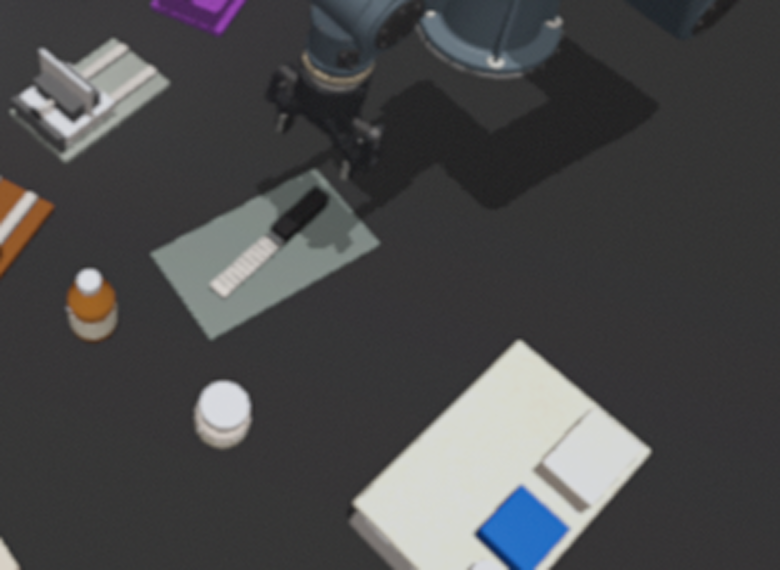

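View pics/top5.png

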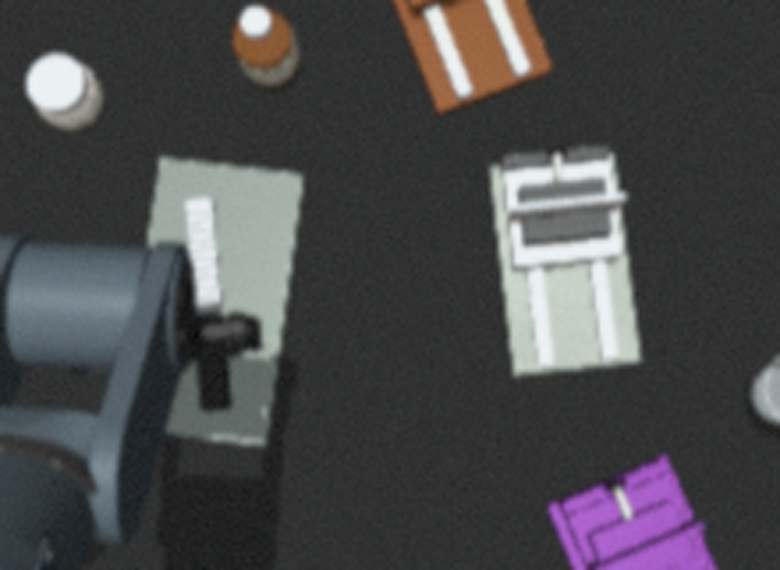

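```bash
python3 -c "
from h import *
T=lambda q,z:px('top',(130+q[0]/3.5455,130+q[1]/3.5625),z).round(4)
S=lambda q,z:px('scene',(200+q[0]/2.5,150+q[1]*234/570),z).round(4)
print('tip',T((199,197),.017),'rear',T((216,409),.033))
print('tipS',S((217,291),.017),'rear',S((320,192),.033))
"
```

```text
tip [0.6272 0.0982 0.017 ] rear [0.4266 0.0749 0.033 ]
tipS [0.6269 0.1034 0.017 ] rear [0.4337 0.0815 0.033 ]
```

```bash
python3 -c "
from h import *
go(.485,.085,.007,96.5)"
```

```text
t 7.88 tcp [0.4727 0.0847 0.1584] yawz 96.44 F [-0.6  0.8 -0.5] gap 85.6 q6 -1.73
row [0.1513, -0.0144, -0.0009] -0.001 dist rows 3.6
```

Call:
{"fn": "step_arm", "kwargs": {
  "commands": [
    [0.03, -0.0125, -0.001, 0],
    [0.065, -0.0125, -0.001, 0],
    [0.095, -0.0125, -0.001, 0],
    [0.12, -0.0125, -0.001, 0],
    [0.14, -0.0125, -0.001, 0],
    [0.15, -0.0125, -0.001, 0],
    [0.1515, -0.0125, -0.001, 0],
    [0.1515, -0.0125, -0.001, 0]
  ]
}}

```text
t: 8.55
tcp_pos: [0.4839, 0.0846, 0.0064]
tool_rot: [-0.524, 0.475, 0.53, 0.467]
force: [-0.2, 0.4, 0.2]
finger_gap: 0.995
```

Call:
{"fn": "step_arm", "kwargs": {
  "commands": [
    [0, 0, 0, 0],
    [0, 0, 0, 0],
    [0, 0, 0, 0],
    [0, 0, 0, 0],
    [0, 0, 0, 0],
    [0, 0, 0, 0],
    [0, 0, 0, 0],
    [0, 0, 0, 0]
  ],
  "jaw": 0.0,
  "grip_force": 110
}}

```text
t: 9.22
tcp_pos: [0.4842, 0.0846, 0.0075]
tool_rot: [-0.525, 0.475, 0.53, 0.467]
force: [0.0, 0.2, 7.4]
finger_gap: 0.287
```

```bash
python3 -c "
from h import *
go(.485,.085,.18,96.5)"
```

```text
t 9.22 tcp [0.4842 0.0846 0.0075] yawz 96.44 F [0.  0.2 7.4] gap 24.5 q6 -1.73
row [-0.1725, 0.0013, -0.0001] -0.001 dist rows 4.1
```

Call:
{"fn": "step_arm", "kwargs": {
  "commands": [
    [-0.015, 0, 0, 0],
    [-0.04, 0, 0, 0],
    [-0.08, 0, 0, 0],
    [-0.12, 0, 0, 0],
    [-0.15, 0, 0, 0],
    [-0.16, 0, 0, 0],
    [-0.16, 0, 0, 0]
  ]
}}

```text
t: 9.8
tcp_pos: [0.4878, 0.0852, 0.1706]
tool_rot: [-0.527, 0.473, 0.528, 0.469]
force: [-0.6, -0.8, -2.4]
finger_gap: 0.281
```

```bash
python3 -c "
from h import *
for n,c in(('scene',np.s_[130:325,200:460]),): cv2.imwrite(f'pics/{n}6.png',cv2.resize(optics.snapshot(n)[c][:,:,::-1],(780,585),interpolation=2))
go(.478,-.257,.165,96.5)"
```

```text
t 9.85 tcp [0.4864 0.0852 0.1687] yawz 96.45 F [ 0.1 -0.3 -3.5] gap 24.1 q6 -1.73
row [0.0049, 0.0468, -0.3391] -0.0009 dist rows 8.2
```

View pics/scene6.png

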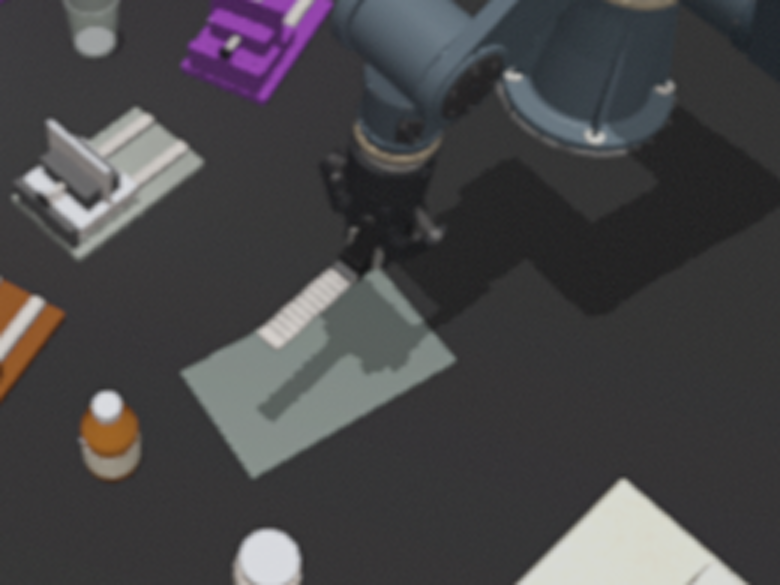

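The file is held by its handle with the blade free; the tip is at about (272,340) in the crop. I move over to the jig.

Call:
{"fn": "step_arm", "kwargs": {
  "commands": [
    [0.0, 0.047, -0.04, 0],
    [0.0, 0.047, -0.08, 0],
    [0.0, 0.047, -0.12, 0],
    [0.0, 0.047, -0.16, 0],
    [0.0, 0.047, -0.2, 0],
    [0.0, 0.047, -0.24, 0],
    [0.0, 0.047, -0.28, 0],
    [0.0, 0.047, -0.31, 0]
  ]
}}

```text
t: 10.52
tcp_pos: [0.4733, -0.2304, 0.1676]
tool_rot: [-0.524, 0.475, 0.53, 0.468]
force: [1.0, 0.8, -1.9]
finger_gap: 0.285
```

```bash
python3 -c "
from h import *
go(.478,-.257,.14,96.5)"
```

```text
t 10.52 tcp [ 0.4733 -0.2304  0.1676] yawz 96.36 F [ 1.   0.8 -1.9] gap 24.3 q6 -2.34
row [0.0276, -0.0021, -0.0269] -0.0024 dist rows 0.9
```

Call:
{"fn": "step_arm", "kwargs": {
  "commands": [
    [0.005, -0.002, -0.01, 0],
    [0.015, -0.002, -0.02, 0],
    [0.025, -0.002, -0.026, 0],
    [0.0275, -0.002, -0.027, 0],
    [0.0275, -0.002, -0.027, 0],
    [0.0275, -0.002, -0.027, 0]
  ]
}}

```text
t: 11.02
tcp_pos: [0.4772, -0.255, 0.1392]
tool_rot: [-0.523, 0.474, 0.531, 0.468]
force: [-0.4, -0.7, -2.9]
finger_gap: 0.28
```

```bash
python3 -c "
from h import *
for n,c in(('scene',np.s_[120:228,170:314]),('top',np.s_[150:258,220:364])): cv2.imwrite(f'pics/{n}7.png',cv2.resize(optics.snapshot(n)[c][:,:,::-1],(720,540),interpolation=2))
go(.478,-.257,.11,96.5)
print(telemetry.sense()['ft_torque'])"
```

```text
t 11.12 tcp [ 0.478  -0.2557  0.1402] yawz 96.46 F [-0.1  0.6 -2.5] gap 24.0 q6 -2.37
row [0.0302, -0.0003, -0.0013] -0.0007 dist rows 0.7
[0.00370078 0.07265595 0.03177855]
```

View pics/scene7.png

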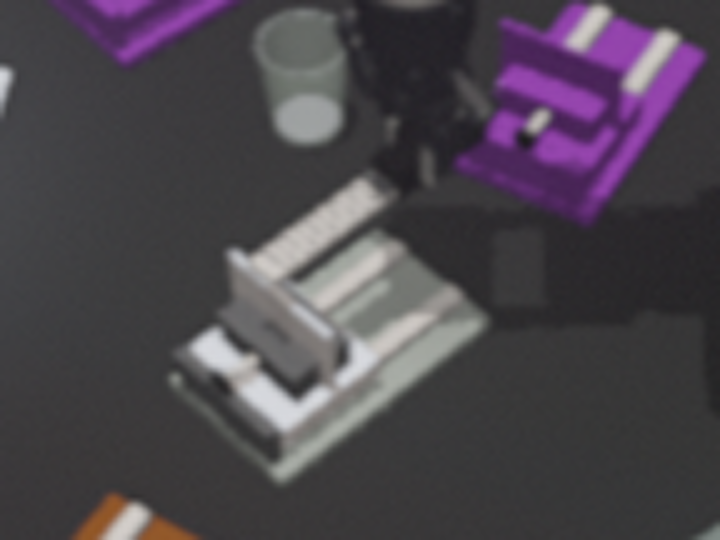

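View pics/top7.png

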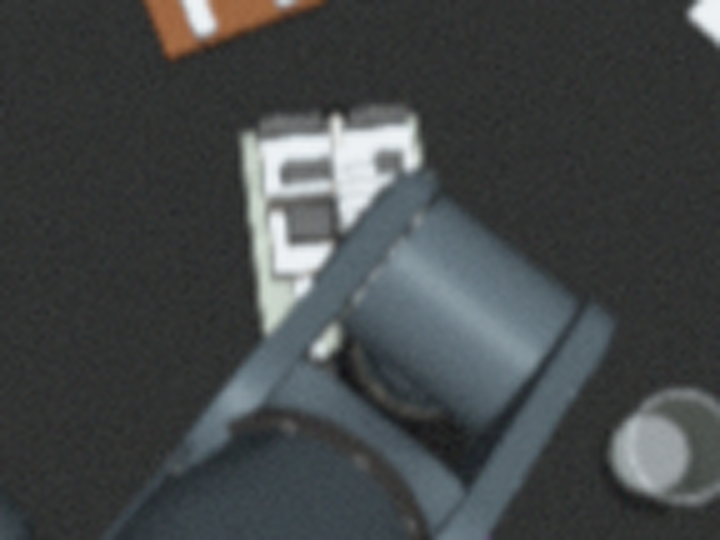

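```bash
python3 -c "
from h import *
h=np.array([np.cos(np.radians(6.5)),np.sin(np.radians(6.5)),0]); l=np.array([-h[1],h[0],0])
t=np.array([.478,-.2557,.1402])
for zz in(.0035,.0095):
  for s in(-.012,.012):
    for L in(.0335,.1435):
      P=t+L*h+s*l+[0,0,zz]; a=proj('scene',P); b=proj('top',P); print(L,s,zz,P.round(3),((a-[170,120])*5).round(),((b-[220,150])*5).round())
for s in(-.05,.05):
  P=np.array([.601,-.243,.11])+s*l; print('plate',((proj('scene',P)-[170,120])*5).round(),((proj('top',P)-[220,150])*5).round())
"
```

```text
0.0335 -0.012 0.0035 [ 0.513 -0.264  0.144] [367. 174.] [392. 320.]
0.1435 -0.012 0.0035 [ 0.622 -0.251  0.144] [244. 263.] [367. 142.]
0.0335 0.012 0.0035 [ 0.51  -0.24   0.144] [392. 193.] [352. 324.]
0.1435 0.012 0.0035 [ 0.619 -0.228  0.144] [269. 284.] [328. 146.]
0.0335 -0.012 0.0095 [ 0.513 -0.264  0.15 ] [367. 168.] [393. 318.]
0.1435 -0.012 0.0095 [ 0.622 -0.251  0.15 ] [243. 257.] [368. 140.]
0.0335 0.012 0.0095 [ 0.51 -0.24  0.15] [392. 187.] [353. 323.]
0.1435 0.012 0.0095 [ 0.619 -0.228  0.15 ] [268. 278.] [329. 144.]
plate [232. 248.] [427. 177.]
plate [333. 331.] [269. 195.]
```

Projections agree with the picture: the blade tip at about (255,270) is over the middle of the plate, 20 mm past the edge. I lower slowly.

Call:
{"fn": "step_arm", "kwargs": {
  "commands": [
    [0.01, 0, 0, 0],
    [0.02, 0, 0, 0],
    [0.027, 0, 0, 0],
    [0.031, 0, 0, 0],
    [0.031, 0, 0, 0]
  ]
}}

```text
t: 11.53
tcp_pos: [0.4767, -0.255, 0.1078]
tool_rot: [-0.523, 0.474, 0.532, 0.468]
force: [-0.9, 1.0, -1.9]
finger_gap: 0.282
```

Call:
{"fn": "step_arm", "kwargs": {
  "commands": [
    [0.001, 0, 0, 0],
    [0.001, 0, 0, 0]
  ]
}}

```text
t: 11.7
tcp_pos: [0.477, -0.2552, 0.1067]
tool_rot: [-0.523, 0.474, 0.531, 0.468]
force: [0.4, -0.2, -2.0]
finger_gap: 0.277
```

Call:
{"fn": "step_arm", "kwargs": {
  "commands": [
    [0.0015, 0, 0, 0],
    [0.0015, 0, 0, 0]
  ]
}}

```text
t: 11.87
tcp_pos: [0.4771, -0.2555, 0.1057]
tool_rot: [-0.524, 0.474, 0.531, 0.468]
force: [-2.0, 1.8, 1.8]
finger_gap: 0.286
```

```bash
python3 -c "
from h import *
go(.478,-.257,.11,96.5)
print(telemetry.sense()['ft_torque'])"
```

```text
t 11.87 tcp [ 0.4771 -0.2555  0.1057] yawz 96.45 F [-2.   1.8  1.8] gap 24.4 q6 -2.37
row [-0.0043, -0.0006, -0.0016] -0.0009 dist rows 0.1
[ 0.10529381 -0.17497479  0.03243341]
```

Call:
{"fn": "step_arm", "kwargs": {
  "commands": [
    [0.001, 0, 0.0, 0],
    [0.001, 0, 0, 0]
  ]
}}

```text
t: 12.03
tcp_pos: [0.4771, -0.2555, 0.1053]
tool_rot: [-0.524, 0.474, 0.531, 0.468]
force: [-2.5, 1.2, 3.6]
finger_gap: 0.283
```

```bash
python3 -c "
from h import *
go(.478,-.257,.105,96.5)
print(telemetry.sense()['ft_torque'])
M=R.from_quat(telemetry.sense()['tool_rot']).as_matrix();print(M.round(4))
s=telemetry.sense()['tcp_pos'];h=np.array([np.cos(np.radians(6.5)),np.sin(np.radians(6.5)),0]);print(M.T@h*.065)"
```

```text
t 12.03 tcp [ 0.4771 -0.2555  0.1053] yawz 96.46 F [-2.5  1.2  3.6] gap 24.1 q6 -2.37
row [0.0003, -0.0007, -0.0016] -0.0008 dist rows 0.0
[ 0.19293357 -0.25923995  0.14809324]
[[-1.320e-02 -9.936e-01 -1.125e-01]
 [-2.000e-04 -1.125e-01  9.937e-01]
 [-9.999e-01  1.310e-02  1.300e-03]]
[-8.51555290e-04 -6.49944031e-02  4.91622676e-05]
```

Call:
{"fn": "step_arm", "kwargs": {
  "commands": [
    [0.0, -0.004, 0, 0],
    [-0.0002, -0.012, 0, 0],
    [-0.0003, -0.022, 0, 0],
    [-0.0004, -0.034, 0, 0],
    [-0.0005, -0.046, 0, 0],
    [-0.0005, -0.056, 0, 0],
    [-0.0006, -0.063, 0, 0],
    [-0.0006, -0.066, 0, 0]
  ]
}}

```text
t: 12.7
tcp_pos: [0.5436, -0.2484, 0.106]
tool_rot: [-0.524, 0.474, 0.531, 0.467]
force: [-9.3, -0.7, 11.2]
finger_gap: 0.281
```

Call:
{"fn": "step_arm", "kwargs": {
  "commands": [
    [0.0003, -0.002, 0, 0]
  ]
}}

```text
t: 12.78
tcp_pos: [0.5456, -0.2482, 0.1064]
tool_rot: [-0.524, 0.475, 0.532, 0.466]
force: [-5.2, 0.2, 5.6]
finger_gap: 0.286
```

```bash
python3 -c "
from h import *
go(.54,-.247,.105,96.5)
print(telemetry.sense()['ft_torque'])
for n,c in(('scene',np.s_[120:228,170:314]),): cv2.imwrite(f'pics/{n}8.png',cv2.resize(optics.snapshot(n)[c][:,:,::-1],(720,540),interpolation=2))
"
```

```text
t 12.78 tcp [ 0.5456 -0.2482  0.1064] yawz 96.62 F [-5.2  0.2  5.6] gap 24.4 q6 -2.28
row [0.0015, 0.0054, 0.0019] 0.002 dist rows 0.1
[-0.031474    0.60610861  0.00161538]
```

View pics/scene8.png

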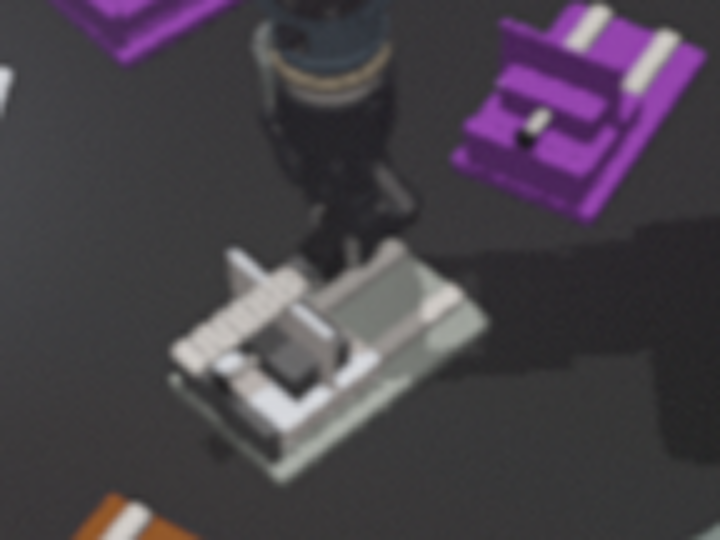

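The blade lies across the plate edge with the tip about 88 mm past it, and the bearing force is about 8 N. I lift straight up.

Call:
{"fn": "step_arm", "kwargs": {
  "commands": [
    [-0.01, -0.001, 0, 0],
    [-0.022, -0.001, 0, 0],
    [-0.028, -0.001, 0, 0],
    [-0.028, -0.001, 0, 0]
  ]
}}

```text
t: 13.17
tcp_pos: [0.5498, -0.2487, 0.1364]
tool_rot: [-0.526, 0.474, 0.53, 0.466]
force: [-0.0, -0.4, -1.4]
finger_gap: 0.282
```

```bash
python3 -c "
from h import *
go(.477,-.256,.134,96.5)
print(telemetry.sense()['ft_torque'])
for n,c in(('scene',np.s_[120:228,170:314]),): cv2.imwrite(f'pics/{n}9.png',cv2.resize(optics.snapshot(n)[c][:,:,::-1],(720,540),interpolation=2))
"
```

```text
t 13.17 tcp [ 0.5498 -0.2487  0.1364] yawz 96.63 F [-0.  -0.4 -1.4] gap 24.1 q6 -2.28
row [0.0032, 0.0731, 0.0012] 0.0022 dist rows 1.8
[ 0.00692398  0.05678169 -0.00199297]
```

View pics/scene9.png

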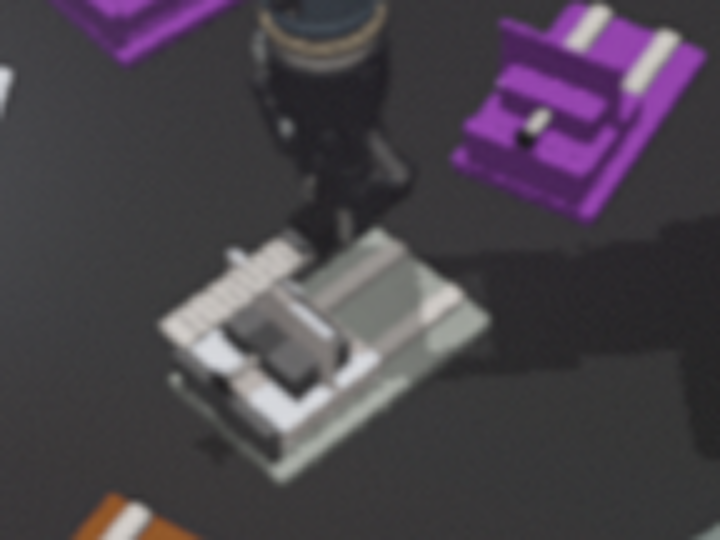

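The file is lifted clear and the carriage is still at its stop. I go back.

Call:
{"fn": "step_arm", "kwargs": {
  "commands": [
    [0.0, 0.02, 0, 0],
    [0.0, 0.045, 0.001, 0],
    [0.0, 0.065, 0.001, 0],
    [0.0, 0.072, 0.001, 0.002],
    [0.003, 0.073, 0.001, 0.002],
    [0.01, 0.073, 0.001, 0.002],
    [0.018, 0.073, 0.001, 0.002],
    [0.024, 0.073, 0.001, 0.002]
  ]
}}

```text
t: 13.88
tcp_pos: [0.477, -0.256, 0.1113]
tool_rot: [-0.526, 0.475, 0.53, 0.467]
force: [0.7, -0.1, -3.1]
finger_gap: 0.28
```

Call:
{"fn": "step_arm", "kwargs": {
  "commands": [
    [0.0, 0, 0, 0]
  ]
}}

```text
t: 13.97
tcp_pos: [0.4769, -0.2553, 0.1095]
tool_rot: [-0.525, 0.474, 0.531, 0.467]
force: [0.4, -0.3, -2.8]
finger_gap: 0.285
```

```bash
python3 -c "
from h import *
go(.477,-.256,.1055,96.5)
print(telemetry.sense()['ft_torque'])
"
```

```text
t 13.97 tcp [ 0.4769 -0.2553  0.1095] yawz 96.56 F [ 0.4 -0.3 -2.8] gap 24.4 q6 -2.37
row [0.004, -0.0001, -0.0007] 0.0011 dist rows 0.1
[ 0.03037603  0.08220563 -0.01906371]
```

Call:
{"fn": "step_arm", "kwargs": {
  "commands": [
    [0.003, 0, 0, 0],
    [0.0042, 0, 0, 0],
    [0.0048, 0, 0, 0],
    [0.0048, 0, 0, 0]
  ]
}}

```text
t: 14.3
tcp_pos: [0.4777, -0.2556, 0.1053]
tool_rot: [-0.525, 0.474, 0.53, 0.467]
force: [-1.0, 0.5, 3.0]
finger_gap: 0.283
```

```bash
python3 -c "
from h import *
go(.477,-.256,.1055,96.5)
print(telemetry.sense()['ft_torque'])
"
```

```text
t 14.3 tcp [ 0.4777 -0.2556  0.1053] yawz 96.57 F [-1.   0.5  3. ] gap 24.1 q6 -2.37
row [-0.0002, 0.0007, -0.0003] 0.0012 dist rows 0.0
[ 0.22048284 -0.55623489  0.06851457]
```

Contact is about 5 N. Second push.

Call:
{"fn": "step_arm", "kwargs": {
  "commands": [
    [0.0, -0.004, 0, 0],
    [-0.0003, -0.012, 0, 0],
    [-0.0005, -0.022, 0, 0],
    [-0.0007, -0.034, 0, 0],
    [-0.0008, -0.046, 0, 0],
    [-0.0009, -0.056, 0, 0],
    [-0.001, -0.062, 0, 0],
    [-0.001, -0.065, 0, 0]
  ]
}}

```text
t: 14.97
tcp_pos: [0.5433, -0.2482, 0.1061]
tool_rot: [-0.526, 0.474, 0.53, 0.466]
force: [-6.4, -0.6, 6.7]
finger_gap: 0.282
```

Call:
{"fn": "step_arm", "kwargs": {
  "commands": [
    [0.0003, -0.001, 0, 0]
  ]
}}

```text
t: 15.05
tcp_pos: [0.5446, -0.248, 0.1063]
tool_rot: [-0.526, 0.474, 0.531, 0.465]
force: [-6.0, -0.7, 5.9]
finger_gap: 0.285
```

```bash
python3 -c "
from h import *
go(.477,-.256,.134,96.5)
print(telemetry.sense()['ft_torque'])
"
```

```text
t 15.05 tcp [ 0.5446 -0.248   0.1063] yawz 96.72 F [-6.  -0.7  5.9] gap 24.3 q6 -2.29
row [-0.0268, 0.0685, -0.0001] 0.0038 dist rows 1.8
[-0.06036685  0.51836172  0.00351916]
```

Call:
{"fn": "step_arm", "kwargs": {
  "commands": [
    [-0.01, -0.001, 0, 0],
    [-0.022, -0.001, 0, 0],
    [-0.028, -0.001, 0, 0],
    [-0.028, -0.001, 0, 0]
  ]
}}

```text
t: 15.38
tcp_pos: [0.5477, -0.2484, 0.1362]
tool_rot: [-0.527, 0.474, 0.53, 0.466]
force: [0.3, -1.3, -3.2]
finger_gap: 0.284
```

```bash
python3 -c "
from h import *
go(.477,-.256,.11,96.5)
print(telemetry.sense()['ft_torque'])
for n,c in(('scene',np.s_[120:228,170:314]),): cv2.imwrite(f'pics/{n}10.png',cv2.resize(optics.snapshot(n)[c][:,:,::-1],(720,540),interpolation=2))
"
```

```text
t 15.38 tcp [ 0.5477 -0.2484  0.1362] yawz 96.74 F [ 0.3 -1.3 -3.2] gap 24.2 q6 -2.29
row [0.027, 0.0709, 0.0009] 0.0041 dist rows 1.8
[-0.04713136  0.05398593 -0.05878967]
```

View pics/scene10.png

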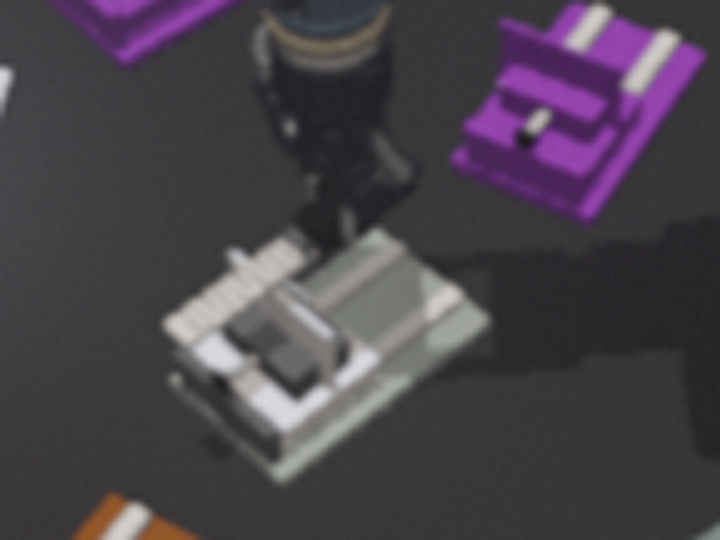

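Same picture as after the first stroke, with the carriage at its stop. I return for the third stroke.

Call:
{"fn": "step_arm", "kwargs": {
  "commands": [
    [0.0, 0.02, 0, 0],
    [0.0, 0.045, 0.001, 0],
    [0.0, 0.065, 0.001, 0.002],
    [0.0, 0.07, 0.001, 0.004],
    [0.003, 0.071, 0.001, 0.004],
    [0.01, 0.071, 0.001, 0.004],
    [0.018, 0.071, 0.001, 0.004],
    [0.024, 0.071, 0.001, 0.004]
  ]
}}

```text
t: 16.1
tcp_pos: [0.4769, -0.2556, 0.1111]
tool_rot: [-0.526, 0.475, 0.529, 0.467]
force: [-0.4, -0.4, -3.2]
finger_gap: 0.283
```

Call:
{"fn": "step_arm", "kwargs": {
  "commands": [
    [0.0, 0, 0, 0]
  ]
}}

```text
t: 16.18
tcp_pos: [0.4768, -0.2549, 0.1092]
tool_rot: [-0.525, 0.475, 0.53, 0.466]
force: [-0.3, 0.3, -2.3]
finger_gap: 0.28
```

```bash
python3 -c "
from h import *
go(.477,-.256,.1047,96.5)
print(telemetry.sense()['ft_torque'])
"
```

```text
t 16.18 tcp [ 0.4768 -0.2549  0.1092] yawz 96.56 F [-0.3  0.3 -2.3] gap 23.9 q6 -2.37
row [0.0045, -0.0001, -0.0011] 0.001 dist rows 0.1
[0.01278011 0.02714208 0.00327405]
```

Call:
{"fn": "step_arm", "kwargs": {
  "commands": [
    [0.003, 0, 0, 0],
    [0.004, 0, 0, 0],
    [0.0045, 0, 0, 0],
    [0.0045, 0, 0, 0]
  ]
}}

```text
t: 16.52
tcp_pos: [0.4775, -0.2551, 0.1054]
tool_rot: [-0.526, 0.475, 0.53, 0.466]
force: [-0.8, 1.7, 1.8]
finger_gap: 0.284
```

```bash
python3 -c "
from h import *
go(.477,-.256,.1055,96.5)
print(telemetry.sense()['ft_torque'])
"
```

```text
t 16.52 tcp [ 0.4775 -0.2551  0.1054] yawz 96.57 F [-0.8  1.7  1.8] gap 24.3 q6 -2.37
row [-0.0001, 0.0006, -0.0008] 0.0011 dist rows 0.0
[ 0.21362117 -0.45004309  0.0305874 ]
```

Call:
{"fn": "step_arm", "kwargs": {
  "commands": [
    [0.0, -0.004, 0, 0],
    [-0.0003, -0.012, 0, 0],
    [-0.0005, -0.022, 0, 0],
    [-0.0007, -0.034, 0, 0],
    [-0.0008, -0.046, 0, 0],
    [-0.0009, -0.056, 0, 0],
    [-0.001, -0.062, 0, 0],
    [-0.001, -0.065, 0, 0]
  ]
}}

```text
t: 17.18
tcp_pos: [0.5431, -0.2477, 0.106]
tool_rot: [-0.526, 0.475, 0.53, 0.466]
force: [-6.3, -1.7, 7.4]
finger_gap: 0.282
```

Call:
{"fn": "step_arm", "kwargs": {
  "commands": [
    [0.0003, -0.001, 0, 0]
  ]
}}

```text
t: 17.27
tcp_pos: [0.5442, -0.2476, 0.1062]
tool_rot: [-0.526, 0.475, 0.53, 0.465]
force: [-6.3, 0.4, 6.9]
finger_gap: 0.281
```

Call:
{"fn": "step_arm", "kwargs": {
  "commands": [
    [-0.01, -0.001, 0, 0],
    [-0.022, -0.001, 0, 0],
    [-0.03, -0.001, 0, 0],
    [-0.03, -0.001, 0, 0]
  ]
}}

```text
t: 17.6
tcp_pos: [0.5473, -0.248, 0.1384]
tool_rot: [-0.528, 0.474, 0.529, 0.465]
force: [0.5, 0.3, -3.5]
finger_gap: 0.282
```

```bash
python3 -c "
from h import *
go(.477,-.256,.15,96.5)
print(telemetry.sense()['ft_torque'])
for n,c in(('scene',np.s_[120:228,170:314]),): cv2.imwrite(f'pics/{n}11.png',cv2.resize(optics.snapshot(n)[c][:,:,::-1],(720,540),interpolation=2))
"
```

```text
t 17.6 tcp [ 0.5473 -0.248   0.1384] yawz 96.71 F [ 0.5  0.3 -3.5] gap 24.0 q6 -2.28
row [-0.0109, 0.0708, 0.0002] 0.0036 dist rows 1.7
[-0.00607891  0.02562476 -0.0266988 ]
```

View pics/scene11.png

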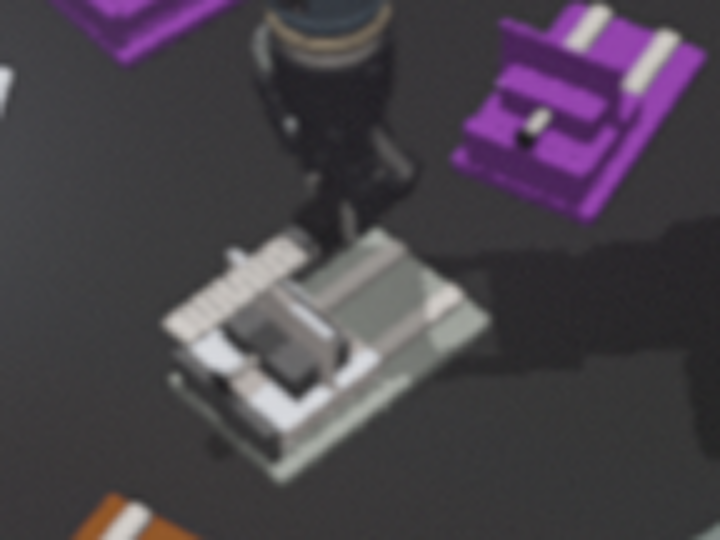

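The carriage is at its stop and the file is clear. The task asks for at least three strokes and there is time, so I add a fourth as a margin.

Call:
{"fn": "step_arm", "kwargs": {
  "commands": [
    [0.0, 0.02, 0, 0],
    [0.0, 0.045, 0.001, 0],
    [0.0, 0.065, 0.001, 0.002],
    [0.0, 0.07, 0.001, 0.004],
    [0.005, 0.071, 0.001, 0.004],
    [0.012, 0.071, 0.001, 0.004],
    [0.02, 0.071, 0.001, 0.004],
    [0.026, 0.071, 0.001, 0.004]
  ]
}}

```text
t: 18.32
tcp_pos: [0.4765, -0.2552, 0.111]
tool_rot: [-0.527, 0.475, 0.528, 0.466]
force: [-0.1, 0.7, -3.4]
finger_gap: 0.282
```

Call:
{"fn": "step_arm", "kwargs": {
  "commands": [
    [0.0, 0, 0, 0]
  ]
}}

```text
t: 18.4
tcp_pos: [0.4764, -0.2546, 0.1092]
tool_rot: [-0.526, 0.475, 0.529, 0.466]
force: [-0.4, 1.5, -2.9]
finger_gap: 0.285
```

```bash
python3 -c "
from h import *
go(.477,-.256,.1045,96.5)
print(telemetry.sense()['ft_torque'])
"
```

```text
t 18.4 tcp [ 0.4764 -0.2546  0.1092] yawz 96.53 F [-0.4  1.5 -2.9] gap 24.4 q6 -2.36
row [0.0047, -0.0005, -0.0015] 0.0006 dist rows 0.1
[ 0.01877392  0.09346781 -0.0261801 ]
```

Call:
{"fn": "step_arm", "kwargs": {
  "commands": [
    [0.003, 0, 0, 0],
    [0.004, 0, 0, 0],
    [0.0046, 0, 0, 0],
    [0.0046, 0, 0, 0]
  ]
}}

```text
t: 18.73
tcp_pos: [0.4771, -0.2549, 0.1052]
tool_rot: [-0.527, 0.475, 0.529, 0.466]
force: [0.2, 1.3, 2.1]
finger_gap: 0.279
```

Call:
{"fn": "step_arm", "kwargs": {
  "commands": [
    [0.0, -0.004, 0, 0],
    [-0.0003, -0.012, 0, 0],
    [-0.0005, -0.022, 0, 0],
    [-0.0007, -0.034, 0, 0],
    [-0.0008, -0.046, 0, 0],
    [-0.0009, -0.056, 0, 0],
    [-0.001, -0.062, 0, 0],
    [-0.001, -0.065, 0, 0]
  ]
}}

```text
t: 19.4
tcp_pos: [0.5428, -0.2475, 0.1059]
tool_rot: [-0.527, 0.475, 0.529, 0.466]
force: [-5.6, -0.3, 7.0]
finger_gap: 0.285
```

Call:
{"fn": "step_arm", "kwargs": {
  "commands": [
    [0.0003, -0.001, 0, 0]
  ]
}}

```text
t: 19.48
tcp_pos: [0.5441, -0.2474, 0.1061]
tool_rot: [-0.527, 0.475, 0.529, 0.465]
force: [-4.6, -0.5, 6.2]
finger_gap: 0.283
```

Call:
{"fn": "step_arm", "kwargs": {
  "commands": [
    [-0.01, -0.001, 0, 0],
    [-0.025, -0.001, 0, 0],
    [-0.045, -0.001, 0, 0],
    [-0.06, -0.001, 0, 0],
    [-0.06, -0.001, 0, 0]
  ]
}}

```text
t: 19.9
tcp_pos: [0.5482, -0.2476, 0.169]
tool_rot: [0.53, -0.474, -0.527, -0.466]
force: [0.7, -0.6, -2.7]
finger_gap: 0.283
```

```bash
python3 -c "
from h import *
go(.484,.085,.167,96.5)
for n,c in(('scene',np.s_[120:228,170:314]),): cv2.imwrite(f'pics/{n}12.png',cv2.resize(optics.snapshot(n)[c][:,:,::-1],(720,540),interpolation=2))
"
```

```text
t 19.9 tcp [ 0.5482 -0.2476  0.169 ] yawz 96.68 F [ 0.7 -0.6 -2.7] gap 24.2 q6 -2.28
row [-0.0016, 0.0251, 0.3378] 0.0032 dist rows 8.1
```

View pics/scene12.png

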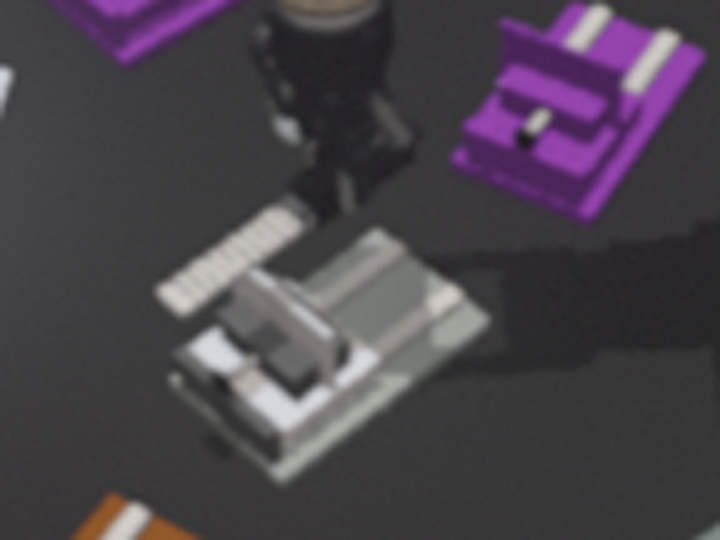

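Four strokes are done and the carriage is at its stop. I carry the file back to the mat.

Call:
{"fn": "step_arm", "kwargs": {
  "commands": [
    [0.0, 0.01, 0.04, 0],
    [0.0, 0.025, 0.08, 0],
    [0.0, 0.025, 0.12, 0],
    [0.0, 0.025, 0.16, 0],
    [0.0, 0.025, 0.2, 0],
    [0.0, 0.025, 0.24, 0],
    [0.0, 0.025, 0.28, 0],
    [0.0, 0.025, 0.315, 0]
  ]
}}

```text
t: 20.62
tcp_pos: [0.484, 0.0653, 0.1633]
tool_rot: [-0.528, 0.475, 0.529, 0.465]
force: [1.0, 0.2, -2.4]
finger_gap: 0.285
```

```bash
python3 -c "
from h import *
go(.484,.085,.02,96.5)"
```

```text
t 20.62 tcp [0.484  0.0653 0.1633] yawz 96.68 F [ 1.   0.2 -2.4] gap 24.3 q6 -1.77
row [0.1431, -0.004, 0.0207] 0.0032 dist rows 3.5
```

Call:
{"fn": "step_arm", "kwargs": {
  "commands": [
    [0.01, -0.002, 0.012, 0],
    [0.035, -0.004, 0.02, 0],
    [0.07, -0.004, 0.02, 0],
    [0.1, -0.004, 0.02, 0],
    [0.125, -0.004, 0.02, 0],
    [0.138, -0.004, 0.02, 0],
    [0.142, -0.004, 0.02, 0],
    [0.142, -0.004, 0.02, 0]
  ]
}}

```text
t: 21.28
tcp_pos: [0.4828, 0.0845, 0.0193]
tool_rot: [-0.526, 0.476, 0.53, 0.464]
force: [0.4, 0.6, -3.1]
finger_gap: 0.284
```

```bash
python3 -c "
from h import *
go(.484,.085,.008,96.5)"
```

```text
t 21.28 tcp [0.4828 0.0845 0.0193] yawz 96.68 F [ 0.4  0.6 -3.1] gap 24.3 q6 -1.72
row [0.0113, -0.0014, 0.0005] 0.0031 dist rows 0.3
```

Call:
{"fn": "step_arm", "kwargs": {
  "commands": [
    [0.004, 0, 0, 0],
    [0.007, 0, 0, 0],
    [0.009, 0, 0, 0],
    [0.0105, 0, 0, 0],
    [0.0112, 0, 0, 0],
    [0.0112, 0, 0, 0]
  ]
}}

```text
t: 21.78
tcp_pos: [0.4829, 0.0844, 0.0084]
tool_rot: [-0.527, 0.476, 0.53, 0.464]
force: [-0.6, 1.1, -2.3]
finger_gap: 0.28
```

```bash
python3 -c "
from h import *
go(.484,.085,.0075,96.5);print(telemetry.sense()['ft_torque'])"
```

```text
t 21.78 tcp [0.4829 0.0844 0.0084] yawz 96.68 F [-0.6  1.1 -2.3] gap 23.9 q6 -1.72
row [0.0009, -0.0012, 0.0005] 0.0031 dist rows 0.0
[0.039881   0.03843201 0.03470839]
```

Call:
{"fn": "step_arm", "kwargs": {
  "commands": [
    [0.0008, 0, 0, 0],
    [0.0014, 0, 0, 0],
    [0.0014, 0, 0, 0]
  ]
}}

```text
t: 22.03
tcp_pos: [0.4831, 0.0843, 0.0076]
tool_rot: [-0.527, 0.476, 0.53, 0.464]
force: [-1.6, 0.3, 2.5]
finger_gap: 0.28
```

Call:
{"fn": "step_arm", "kwargs": {
  "commands": [
    [0, 0, 0, 0],
    [0, 0, 0, 0],
    [0, 0, 0, 0],
    [0, 0, 0, 0],
    [0, 0, 0, 0],
    [0, 0, 0, 0],
    [0, 0, 0, 0],
    [0, 0, 0, 0]
  ],
  "jaw": 0.0854
}}

```text
t: 22.7
tcp_pos: [0.4831, 0.0843, 0.0076]
tool_rot: [-0.527, 0.476, 0.53, 0.464]
force: [-0.4, -0.2, -0.2]
finger_gap: 1.002
```

Call:
{"fn": "step_arm", "kwargs": {
  "commands": [
    [-0.01, 0, 0, 0],
    [-0.03, 0, 0, 0],
    [-0.06, 0, 0, 0],
    [-0.1, 0, 0, 0],
    [-0.14, 0, 0, 0],
    [-0.18, 0, 0, 0],
    [-0.2, 0, 0, 0],
    [-0.2, 0, 0, 0]
  ]
}}

```text
t: 23.37
tcp_pos: [0.4889, 0.0862, 0.2133]
tool_rot: [0.53, -0.473, -0.526, -0.467]
force: [0.2, -0.2, 1.0]
finger_gap: 0.997
```

```bash
python3 -c "
from h import *
for n,c in(('scene',np.s_[120:375,180:512]),('top',np.s_[130:290,130:350])): cv2.imwrite(f'pics/{n}13.png',cv2.resize(optics.snapshot(n)[c][:,:,::-1],(780,570),interpolation=2))
go(.484,.085,.0075,96.5)"
```

```text
t 23.47 tcp [0.4858 0.0862 0.2088] yawz 96.68 F [-0.  -0.7 -0.5] gap 85.5 q6 -1.73
row [0.2013, -0.0004, 0.0006] 0.0032 dist rows 4.8
```

View pics/scene13.png

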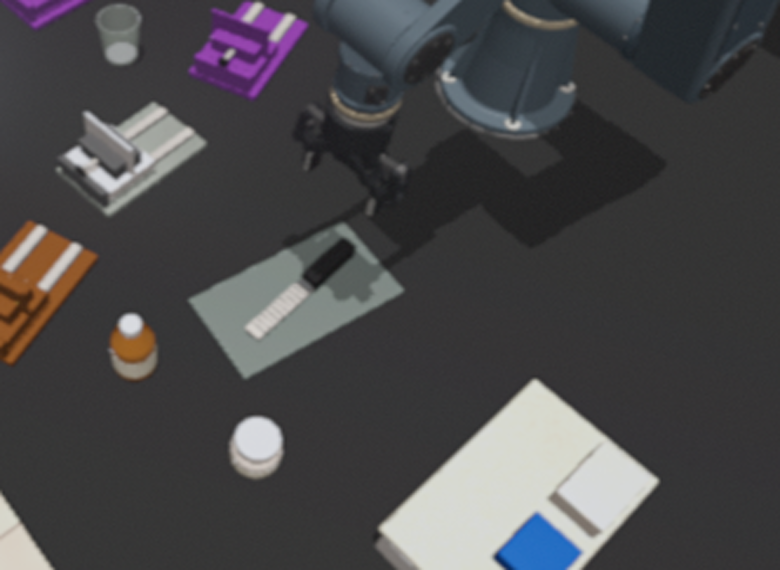

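View pics/top13.png

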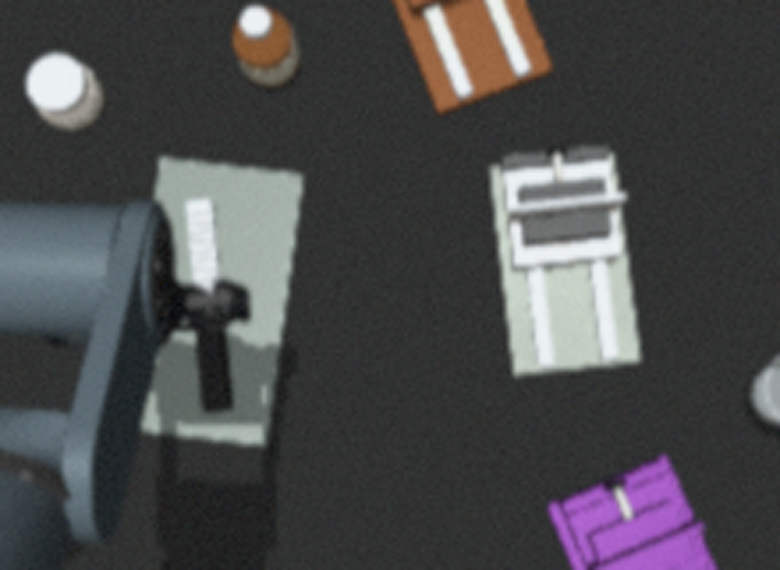

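The file lies flat on the mat, with its tip at (199,200) and its rear end at (216,409) in the top crop. The gripper is clear above it. The jig matches the picture from before the strokes, and the bottle, jar and beaker have not moved. I let the arm settle and then hand in.

Call:
{"fn": "step_arm", "kwargs": {
  "commands": [
    [0, 0, 0, 0],
    [0, 0, 0, 0],
    [0, 0, 0, 0],
    [0, 0, 0, 0]
  ]
}}

```text
t: 23.8
tcp_pos: [0.4851, 0.0862, 0.2076]
tool_rot: [-0.527, 0.476, 0.53, 0.464]
force: [-0.5, -0.5, 0.6]
finger_gap: 1.004
```

```bash
python3 -c "
from station import manip
print(manip.sign_off())"
```

```text
the job is handed in; nothing more can be done
None
```

The job is handed in at 23.8 s on the robot's clock, with every step carried out. No verdict is reported, so what follows rests on my own measurements.

- **First placing:** I pulled the file out by its blade, turned it to the jig's heading, laid it on the mat and let go. I then took it again by the handle.
- **Strokes:** I made four strokes, one more than required as a margin. By my estimate each ran from about 19 mm to 87 mm of tip past the edge. The bearing force was roughly 2–6 N at the start of a stroke and about 8–14 N near the end; the first stroke was the heaviest. I lifted straight up about 30 mm before going back, and about 60 mm after the last stroke.
- **Final state:** The last pictures show the file flat on the mat and let go, the open gripper about 0.2 m above it, and the carriage at its stop. The bottle, jar and beaker stand where they were.

No check failed. The contact forces and the carriage position could not be read directly. I judged them from the noisy wrist sensor and the camera pictures. The two cameras differed by 2–7 mm on some points, within the margins I allowed.

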